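Find the softest spring mount and push its tag down

ROBOT

A 6-joint arm with a two-finger parallel gripper is mounted at the origin on a cart in front of the work surface, level with it; the furniture and walls round the work are solid. World frame = base frame: x ahead of the robot, y to its left, z up, the work surface at z = 0. Lengths are in mm, angles in rad, forces in N, time in s.
With the tool pointing down it reaches from about 300 to 775 mm from the base axis. Payload 14.6 kg.
Tool frame: the origin (TCP) lies midway between the tips of the shut fingers; the grasp point (between the pads) lies behind it (manip.grip_depth is the z of the grasp point in the tool frame, in mm); z points along the fingers, y is the line along which they close (so a half turn about z gives the same grasp; the last joint's range is limited). The gripper opens to 94 mm and grips with 3 to 60 N. Pads are 16 mm wide; open, the fingers measure 119 mm over their backs; the gripper's body (75 mm by 177 mm) begins 78 mm behind the grasp point.
Start: joints at [-1.168, 0.3, 1.521, -0, 1.321, -0.067], TCP at [248.981, -490.406, 205.446] pointing down, gripper open.
Joint ranges: [-3.03, 3.03], [-0.79, 2.21], [0.23, 2.52], [-1.04, 4.18], [0, 3.07], [-2.55, 2.55]. Speed limits (rad/s): [2.22, 2.22, 2.57, 3.14, 3.14, 3.14].

INTERFACE

Orientations are given as [roll, pitch, yaw] about the fixed x, y, z axes, in that order (R = Rz(yaw) Ry(pitch) Rx(roll)).
In Python, from cell import manip, cam, read_state, sign_off gives the robot as it stands (manip), with the cameras (cam), the readings as plain functions and the job as plain functions.
- The arm moves only by the shell command python3 nudge.py [OPENING] [FORCE], which reads ROWS from standard input. ROWS is a JSON list that holds a single list of rows (three levels of brackets), with 1 to 5 rows, each of 6 numbers: dx, dy, dz in mm, then a rotation vector rx, ry, rz in rad; each row is the pose to reach, as a shift and turn from the pose commanded when the command began, along the tool's axes at that moment; what a row does not reach only later rows make up. A row lasts 1/10 s, in which the tool goes at most 50 mm and 0.15 rad, less where a joint would pass 70% of its speed; a pose out of reach is approached as far as the arm can. OPENING is the finger opening in mm, set as the command begins (- or left out keeps the last). The fingers move at their own pace and stop on an object; FORCE is the grip in N (left out, the last holds). Time passes only in rows, so rows that do not move let the fingers close. It prints the time, the measured TCP pose, the force, the opening and the grip force at its end. Input that does not fit is refused with a message, and nothing moves.
- read_state(): the state, without advancing time (a new reading comes with each control period).
- cam.camera(name): name is "scene" or "top" or "wrist"; returns (picture, depth): 480x640x3 uint8, red, green, blue; 480x640 float32, mm along the optical axis (not along the pixel's ray), 0 where there is no reading.
- cam.camera_info(name): a dict with "K" (3x3 intrinsics, pixels), "dist" ([k1, k2, p1, p2, k3] as OpenCV has them; the pictures are not rectified), "rvec" (rotation vector, rad) and "tvec" (3), from world to camera coordinates, as OpenCV has them; the wrist camera has in their place "mount" (4x4, takes a point from camera to tool coordinates, whose origin is the TCP and whose axes are the flange's). Camera axes: x right, y down, z forward; pixel columns grow to the right and rows downward; lengths in mm; the calibration is good to about 2 mm. A picture is of the moment at which its call begins: read the wrist's pose just before it. camera_info takes no time and is no camera call.
- sign_off(): hands the job in; it is judged then, once.
The state is a dict: "clock": time; "joints": joint angles; "qd": joint speeds; "effort": joint torques, N m; "eef_pos": TCP position; "eef_rot": TCP orientation; "wrist_force": force on the tool from outside, world axes, zero at the start; "moment": the same for the moment, N m; "finger_gap": finger opening in mm; "finger_force": force on a finger pad.
Only numpy, scipy, OpenCV 4.12 (cv2) and the standard library are available. Lean on these libraries where they do the work, as an engineer would, in place of code of your own. Each camera call takes 0.05 s, during which the arm holds its last target. There are 200 camera calls.

TASK

One of the three spring mounts on the green machine base plate has gone soft. Working from left to right as the robot sees them, press each yellow pad well down with the fingertips and let it come back up, to feel which is softest; only then push the red tag in front of the softest pad fully down, leaving the other two tags up. Do not grip or lift anything, and leave the loose things round the plate where they are.

Things in the scene. Friction and masses are not known exactly. Their poses are not given: they have to be found in the camera images.
- base_plate: green steel base plate, 120 x 320 x 10 mm, screwed down; origin: centre of its underside, on the bench; x away from the robot, y along the row of mounts to the robot's left, z up; yaw within 0.25 rad. Three mounts that look alike stand on it at y = +105 (left), 0 (middle) and -105 mm (right), each a yellow pad with a red tag in front; any of the three may be the softest
- pad_left_top (a point): centre of the top face of the left mount's round yellow pad (48 mm across, 14 mm thick, on a visible steel coil; 24 mm from the plate's centre line towards its +x). At rest the top is 62 mm above the bench; the point moves with the pad. Axes as the plate's
- pad_left (a joint): how far the left pad is pressed straight down, m: 0 at rest, 0.012 at its stop (negative: pulled up). A spring of 0.3 to 1.2 N per mm pushes it back up; the softest of the three is about half as stiff as the next
- tag_left_top (a point): centre of the top face of the left mount's red tag, standing in a small aluminium block 60 mm in front of the pad (along the plate's -x). Its head is 16 x 28 x 6 mm (28 along the plate's y); raised, its top is 45 mm above the bench, fully down 31 mm; the point moves with the tag
- tag_left (a joint): how far the left tag is pushed straight down, m: 0 raised (the start), 0.014 fully down with its head on the block. It slides with about 3 N of friction and stays where it is left
- pad_middle_top (a point): centre of the top face of the middle mount's round yellow pad (48 mm across, 14 mm thick, on a visible steel coil; 24 mm from the plate's centre line towards its +x). At rest the top is 62 mm above the bench; the point moves with the pad. Axes as the plate's
- pad_middle (a joint): how far the middle pad is pressed straight down, m: 0 at rest, 0.012 at its stop (negative: pulled up). A spring of 0.3 to 1.2 N per mm pushes it back up; the softest of the three is about half as stiff as the next
- tag_middle_top (a point): centre of the top face of the middle mount's red tag, standing in a small aluminium block 60 mm in front of the pad (along the plate's -x). Its head is 16 x 28 x 6 mm (28 along the plate's y); raised, its top is 45 mm above the bench, fully down 31 mm; the point moves with the tag
- tag_middle (a joint): how far the middle tag is pushed straight down, m: 0 raised (the start), 0.014 fully down with its head on the block. It slides with about 3 N of friction and stays where it is left
- pad_right_top (a point): centre of the top face of the right mount's round yellow pad (48 mm across, 14 mm thick, on a visible steel coil; 24 mm from the plate's centre line towards its +x). At rest the top is 62 mm above the bench; the point moves with the pad. Axes as the plate's
- pad_right (a joint): how far the right pad is pressed straight down, m: 0 at rest, 0.012 at its stop (negative: pulled up). A spring of 0.3 to 1.2 N per mm pushes it back up; the softest of the three is about half as stiff as the next
- tag_right_top (a point): centre of the top face of the right mount's red tag, standing in a small aluminium block 60 mm in front of the pad (along the plate's -x). Its head is 16 x 28 x 6 mm (28 along the plate's y); raised, its top is 45 mm above the bench, fully down 31 mm; the point moves with the tag
- tag_right (a joint): how far the right tag is pushed straight down, m: 0 raised (the start), 0.014 fully down with its head on the block. It slides with about 3 N of friction and stays where it is left
- grind_wheel: loose white grinding wheel with a green face, 45 mm across, 18 mm high, lying beside the left end of the plate; origin at the centre of its underside. Bystander
- felt_bob: loose grey felt polishing bob, 33 mm across, 36 mm high, standing beside the right end of the plate; origin at the centre of its underside. Bystander
- spanner: loose steel spanner, 148 mm long, 6 mm thick, lying behind the plate; origin at the centre of its underside. Bystander

How it is judged:
By the outcome, as a careful person would: the job done as asked, in the order asked, and still so for the second after the job is handed in, with the robot touching nothing.
It also fails if it takes over 48 s, if anything falls off the work surface, if the arm or the gripper's body presses on something with over 40 N, if the wrist force passes 120 N, or if a joint passes its speed limit or range.

## Working session

There is one attempt and no reset: what is moved stays moved. The work goes in short steps, Python scripts to look and compute and a shell command to move; the robot and the scene stay as the last step left them, time stands still between calls to the robot, and variables do not carry over. Pictures are saved under pics/ and viewed, at most 10 in all, crops included, and the job is handed in when it is done.

```bash
ls; mkdir -p pics; python3 - <<'E'
from cell import manip, cam, read_state, sign_off
import cv2,numpy as np
s=read_state();print(s, manip.grip_depth)
for n in["top","scene"]:
    p,d=cam.camera(n);cv2.imwrite(f"pics/{n}0.png",p[:,:,::-1]);np.savez(f"pics/{n}0.npz",p=p,d=d);print(cam.camera_info(n))
E
```

```text
cell.py
nudge.py
pics
{'clock': 0.0, 'joints': array([-1.16761008e+00,  3.00480814e-01,  1.52160725e+00, -3.72455058e-05,
        1.32069411e+00, -6.65941957e-02]), 'qd': array([ 0.00244044, -0.00011049,  0.00097311,  0.00068995,  0.00135281,
        0.0003946 ]), 'effort': array([-1.04443534e-03, -5.31805229e+01, -3.52738488e+01,  7.07819802e-02,
        2.43476004e-02, -5.79041625e-05]), 'eef_pos': array([ 248.86378492, -490.1695189 ,  204.86993394]), 'eef_rot': array([-3.14040338e+00, -4.31604500e-05,  4.69789654e-01]), 'wrist_force': array([ 0.12945027, -0.16836056,  0.09206734]), 'moment': array([-0.06141791,  0.02041482,  0.0336134 ]), 'finger_force': 0.0, 'finger_gap': 94.25485456542637} -18.8
{'K': array([[587.74336521,   0.        , 317.4827519 ],
       [  0.        , 587.74336521, 237.91430206],
       [  0.        ,   0.        ,   1.        ]]), 'dist': array([-0.08478289,  0.        ,  0.        ,  0.        ,  0.        ]), 'rvec': array([ 2.15954558, -2.17337995,  0.12776678]), 'tvec': array([  49.5611749 ,  544.13555922, 1059.58088211])}
{'K': array([[559.44622657,   0.        , 323.96433655],
       [  0.        , 559.44622657, 239.69053936],
       [  0.        ,   0.        ,   1.        ]]), 'dist': array([-0.04918575,  0.        ,  0.        ,  0.        ,  0.        ]), 'rvec': array([ 2.29235625,  0.49073224, -0.21616696]), 'tvec': array([-505.10311966,  -65.79674154, 1196.18492993])}
```

View pics/top0.png

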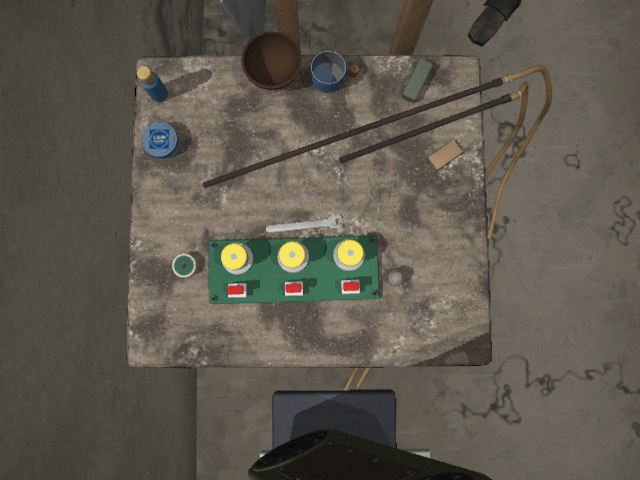

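The top view shows yellow pads at about (236,257), (293,255) and (350,253), with red tags at (236,290), (293,288) and (351,287). The wheel is on the left at (183,265), the bob on the right at (397,277), and the spanner is behind the plate.

```bash
cat > loc.py <<'E'
import cv2,numpy as np
from cell import manip, cam, read_state, sign_off
def ray(n,uv,z):
    i=cam.camera_info(n);R=cv2.Rodrigues(i["rvec"])[0];C=-R.T@i["tvec"]
    p=cv2.undistortPoints(np.array([[uv]],float),i["K"],i["dist"])[0,0]
    v=R.T@np.array([*p,1]);return C+v*(z-C[2])/v[2]
def blobs(p):
    h=cv2.cvtColor(p,cv2.COLOR_RGB2HSV);out={}
    for k,a,b,amin in[("pad",(22,120,120),(35,255,255),150),("tag",(0,180,110),(6,255,255),60)]:
        m=cv2.inRange(h,a,b)
        if k=="pad":m=cv2.morphologyEx(m,cv2.MORPH_CLOSE,np.ones((9,9)))
        _,_,st,c=cv2.connectedComponentsWithStats(m)
        out[k]=[(tuple(c[j].round(1)),st[j].tolist()) for j in range(1,len(c)) if st[j][4]>amin]
    return out
E
python3 - <<'E'
from loc import *
for n in["top","scene"]:
    p=np.load(f"pics/{n}0.npz")["p"]
    for k,l in blobs(p).items():
        for c,st in l: print(n,k,c,st,ray(n,c,62 if k=="pad" else 45).round(1))
E
```

```text
top pad (np.float64(349.9), np.float64(252.4)) [337, 239, 27, 27, 545] [514.3 -11.8  62. ]
top pad (np.float64(291.8), np.float64(254.2)) [279, 241, 26, 27, 541] [511.8  92.6  62. ]
top pad (np.float64(233.6), np.float64(256.1)) [221, 243, 26, 27, 548] [508.9 197.1  62. ]
top tag (np.float64(351.0), np.float64(285.9)) [344, 282, 15, 8, 107] [454.8 -14.1  45. ]
top tag (np.float64(293.1), np.float64(287.8)) [286, 284, 15, 8, 110] [452.  91.  45.]
top tag (np.float64(235.2), np.float64(289.8)) [228, 286, 15, 8, 112] [449.  196.1  45. ]
scene pad (np.float64(345.0), np.float64(196.5)) [334, 187, 24, 20, 365] [514.5 191.5  62. ]
scene pad (np.float64(325.0), np.float64(228.7)) [313, 219, 25, 21, 427] [517.   87.9  62. ]
scene pad (np.float64(302.2), np.float64(265.7)) [289, 255, 27, 23, 501] [519.7 -16.4  62. ]
scene tag (np.float64(317.9), np.float64(194.9)) [313, 190, 11, 13, 68] [453.6 192.8  45. ]
scene tag (np.float64(296.6), np.float64(226.6)) [291, 221, 12, 14, 84] [456.5  87.8  45. ]
scene tag (np.float64(272.6), np.float64(262.2)) [267, 256, 12, 15, 98] [459.2 -16.1  45. ]
```

View pics/scene0.png

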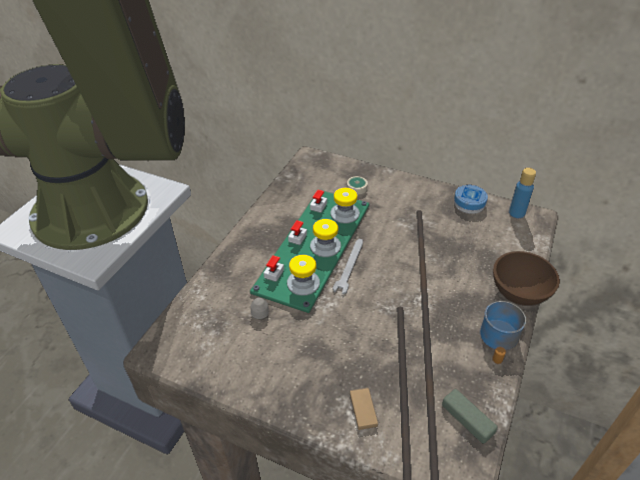

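```bash
echo '[[[36, -33, 0, 0, 0, 0.1], [72, -66, 0, 0, 0, 0.2], [109, -98, 0, 0, 0, 0.3], [145, -131, 0, 0, 0, 0.4], [181, -164, 0, 0, 0, 0.445]]]' | python3 nudge.py 0 10; python3 -c "
from cell import manip, cam, read_state, sign_off;s=read_state();print(s['eef_pos'],s['eef_rot'])"
```

```text
clock: 0.6
eef_pos: [336.2, -260.3, 205.3]
eef_rot: [-3.141, 0.0, 0.021]
wrist_force: [0.7, 0.4, 0.8]
finger_gap: 57.4
finger_force: 0.0
[ 336.24431939 -260.34173287  205.26074023] [-3.14137556e+00  1.09986365e-04  2.05226832e-02]
```

```bash
echo '[[[15, -44, 0, 0, 0, 0], [30, -88, 0, 0, 0, 0], [45, -132, 0, 0, 0, 0], [60, -176, 0, 0, 0, 0], [75, -220, 0, 0, 0, 0]]]' | python3 nudge.py; echo '[[[15, -44, 0, 0, 0, 0], [30, -88, 0, 0, 0, 0], [40, -130, 0, 0, 0, 0], [40, -130, 0, 0, 0, 0], [40, -130, 0, 0, 0, 0]]]' | python3 nudge.py
cat > wr.py <<'E'
from loc import *
import sys
s=read_state();p,d=cam.camera("wrist");i=cam.camera_info("wrist")
cv2.imwrite(f"pics/{sys.argv[1]}.png",p[:,:,::-1])
from scipy.spatial.transform import Rotation as Ro
T=np.eye(4);T[:3,:3]=Ro.from_euler("xyz",s["eef_rot"]).as_matrix();T[:3,3]=s["eef_pos"]
M=T@i["mount"];print(s["eef_pos"].round(1),s["eef_rot"].round(4),s["finger_gap"])
for k,l in blobs(p).items():
    for c,st in l:
        if st[4]<800: continue
        q=cv2.undistortPoints(np.array([[c]],float),i["K"],i["dist"])[0,0];v=M[:3,:3]@[*q,1];C=M[:3,3]
        print(k,c,st,(C+v*((62 if k=="pad" else 45)-C[2])/v[2]).round(1))
E
python3 wr.py w1
```

```text
clock: 1.1
eef_pos: [405.7, -38.5, 205.5]
eef_rot: [3.142, -0.0, 0.025]
wrist_force: [0.5, -1.6, 0.6]
finger_gap: 17.4
finger_force: 0.0
clock: 1.6
eef_pos: [442.1, 90.9, 205.1]
eef_rot: [3.141, 0.001, 0.027]
wrist_force: [0.5, -0.5, 1.2]
finger_gap: 0.3
finger_force: 0.0
[442.1  90.9 205.1] [3.1413e+00 1.0000e-03 2.6800e-02] 0.2899273124678409
pad (np.float64(187.7), np.float64(139.1)) [157, 109, 62, 61, 2813] [512.4 197.8  62. ]
pad (np.float64(319.2), np.float64(138.1)) [289, 108, 61, 61, 2755] [515.1  94.3  62. ]
pad (np.float64(450.7), np.float64(139.4)) [420, 109, 62, 62, 2805] [517.7  -9.   62. ]
```

View pics/w1.png

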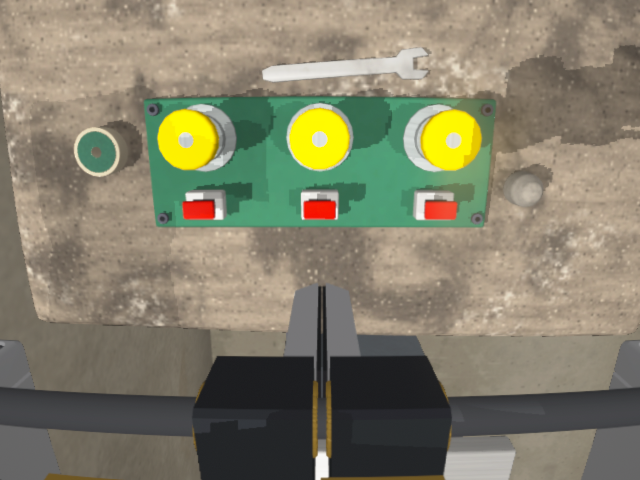

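The wrist view agrees to within a few mm: pads at (188,139), (319,138) and (451,139), red tags at (199,210), (320,210) and (440,210). The shut fingertips are centred at (321,290). Next I move over the left pad.

```bash
echo '[[[36, -52, 0, 0, 0, 0], [72, -103, 0, 0, 0, 0], [72, -103, 40, 0, 0, 0], [72, -103, 80, 0, 0, 0], [72, -103, 120, 0, 0, 0]]]' | python3 nudge.py; echo '[[[0, 0, 10, 0, 0, 0], [0, 0, 15, 0, 0, 0], [0, 0, 15, 0, 0, 0], [0, 0, 15, 0, 0, 0]]]' | python3 nudge.py
```

```text
clock: 2.15
eef_pos: [512.0, 194.1, 83.9]
eef_rot: [3.141, 0.0, 0.024]
wrist_force: [0.7, -0.1, -0.5]
finger_gap: 0.3
finger_force: 0.0
clock: 2.55
eef_pos: [512.8, 195.2, 72.4]
eef_rot: [-3.141, -0.003, 0.024]
wrist_force: [0.2, 0.1, -0.1]
finger_gap: 0.8
finger_force: 0.0
```

```bash
echo '[[[0, 0, 4, 0, 0, 0], [0, 0, 8, 0, 0, 0], [0, 0, 8, 0, 0, 0], [0, 0, 8, 0, 0, 0]]]' | python3 nudge.py;echo '[[[0, 0, 3, 0, 0, 0], [0, 0, 3, 0, 0, 0], [0, 0, 3, 0, 0, 0]]]' | python3 nudge.py;echo '[[[0, 0, 3, 0, 0, 0], [0, 0, 3, 0, 0, 0], [0, 0, 3, 0, 0, 0]]]' | python3 nudge.py;echo '[[[0, 0, 3, 0, 0, 0], [0, 0, 3, 0, 0, 0], [0, 0, 3, 0, 0, 0]]]' | python3 nudge.py
```

```text
clock: 2.95
eef_pos: [511.8, 195.3, 62.5]
eef_rot: [-3.142, 0.0, 0.025]
wrist_force: [-0.6, -0.6, -0.6]
finger_gap: 0.9
finger_force: 0.0
clock: 3.25
eef_pos: [512.0, 195.3, 59.6]
eef_rot: [-3.141, -0.0, 0.025]
wrist_force: [0.5, -0.1, 2.9]
finger_gap: 0.4
finger_force: 1.3
clock: 3.55
eef_pos: [512.0, 195.4, 56.6]
eef_rot: [-3.141, -0.001, 0.025]
wrist_force: [1.0, 0.5, 5.2]
finger_gap: 0.7
finger_force: 2.8
clock: 3.85
eef_pos: [512.1, 195.4, 53.9]
eef_rot: [-3.141, -0.001, 0.025]
wrist_force: [-1.5, -0.2, 8.3]
finger_gap: 0.7
finger_force: 4.3
```

```bash
for i in 1 ; do echo '[[[0, 0, 2, 0, 0, 0], [0, 0, 2, 0, 0, 0], [0, 0, 2, 0, 0, 0]]]' | python3 nudge.py;echo '[[[0, 0, 0, 0, 0, 0], [0, 0, 0, 0, 0, 0]]]' | python3 nudge.py; echo '[[[0, 0, 0, 0, 0, 0], [0, 0, 0, 0, 0, 0]]]' | python3 nudge.py;done
```

```text
clock: 4.15
eef_pos: [512.2, 195.4, 52.1]
eef_rot: [-3.141, -0.001, 0.025]
wrist_force: [-1.9, -0.5, 11.0]
finger_gap: 0.2
finger_force: 5.2
clock: 4.35
eef_pos: [512.2, 195.4, 52.1]
eef_rot: [-3.141, -0.001, 0.025]
wrist_force: [-1.8, -0.2, 10.4]
finger_gap: 0.3
finger_force: 5.2
clock: 4.55
eef_pos: [512.2, 195.4, 52.1]
eef_rot: [-3.141, -0.001, 0.025]
wrist_force: [-2.3, -0.3, 10.4]
finger_gap: 0.4
finger_force: 5.2
```

```bash
echo '[[[0, 0, -5, 0, 0, 0], [0, 0, -12, 0, 0, 0], [0, 0, -25, 0, 0, 0], [0, 0, -38, 0, 0, 0]]]' | python3 nudge.py
```

```text
clock: 4.95
eef_pos: [511.6, 195.2, 90.2]
eef_rot: [3.141, 0.001, 0.025]
wrist_force: [-0.0, -0.1, 0.3]
finger_gap: 0.3
finger_force: 0.0
```

```bash
echo '[[[0, 40, 0, 0, 0, 0], [0, 80, 0, 0, 0, 0], [0, 103, 0, 0, 0, 0], [0, 103, 0, 0, 0, 0]]]' | python3 nudge.py; echo '[[[0, 0, 12, 0, 0, 0], [0, 0, 25, 0, 0, 0], [0, 0, 25, 0, 0, 0], [0, 0, 25, 0, 0, 0]]]' | python3 nudge.py; echo '[[[0, 0, 4, 0, 0, 0], [0, 0, 8, 0, 0, 0], [0, 0, 8, 0, 0, 0], [0, 0, 8, 0, 0, 0]]]' | python3 nudge.py; echo '[[[0, 0, 4, 0, 0, 0], [0, 0, 5, 0, 0, 0], [0, 0, 5, 0, 0, 0]]]' | python3 nudge.py; echo '[[[0, 0, 0, 0, 0, 0], [0, 0, 0, 0, 0, 0]]]' | python3 nudge.py
```

```text
clock: 5.35
eef_pos: [514.6, 90.1, 90.3]
eef_rot: [3.141, -0.001, 0.022]
wrist_force: [0.7, -0.3, -0.1]
finger_gap: 0.6
finger_force: 0.0
clock: 5.75
eef_pos: [514.0, 93.0, 63.8]
eef_rot: [3.142, 0.001, 0.026]
wrist_force: [-0.9, -0.6, -0.2]
finger_gap: 0.6
finger_force: 0.0
clock: 6.15
eef_pos: [514.5, 92.4, 56.6]
eef_rot: [-3.141, -0.0, 0.025]
wrist_force: [0.5, 2.3, 2.2]
finger_gap: 0.5
finger_force: 1.0
clock: 6.45
eef_pos: [514.6, 92.4, 51.4]
eef_rot: [-3.141, -0.0, 0.025]
wrist_force: [0.7, 1.8, 3.9]
finger_gap: 0.3
finger_force: 1.9
clock: 6.65
eef_pos: [514.5, 92.3, 51.6]
eef_rot: [-3.141, -0.0, 0.025]
wrist_force: [0.0, 2.8, 2.8]
finger_gap: 0.9
finger_force: 1.8
```

```bash
echo '[[[0, 0, -5, 0, 0, 0], [0, 0, -12, 0, 0, 0], [0, 0, -25, 0, 0, 0], [0, 0, -38, 0, 0, 0]]]' | python3 nudge.py; echo '[[[0, 40, 0, 0, 0, 0], [0, 80, 0, 0, 0, 0], [0, 104, 0, 0, 0, 0], [0, 104, 0, 0, 0, 0]]]' | python3 nudge.py; echo '[[[0, 0, 12, 0, 0, 0], [0, 0, 25, 0, 0, 0], [0, 0, 25, 0, 0, 0], [0, 0, 25, 0, 0, 0]]]' | python3 nudge.py; echo '[[[0, 0, 4, 0, 0, 0], [0, 0, 8, 0, 0, 0], [0, 0, 8, 0, 0, 0], [0, 0, 8, 0, 0, 0]]]' | python3 nudge.py; echo '[[[0, 0, 4, 0, 0, 0], [0, 0, 5, 0, 0, 0], [0, 0, 5, 0, 0, 0]]]' | python3 nudge.py; echo '[[[0, 0, 0, 0, 0, 0], [0, 0, 0, 0, 0, 0]]]' | python3 nudge.py
```

```text
clock: 7.05
eef_pos: [514.3, 92.2, 90.6]
eef_rot: [3.141, 0.0, 0.025]
wrist_force: [-0.2, -0.3, 0.1]
finger_gap: 0.8
finger_force: 0.0
clock: 7.45
eef_pos: [517.1, -14.1, 90.5]
eef_rot: [3.141, -0.001, 0.022]
wrist_force: [-0.1, 0.1, -0.3]
finger_gap: 0.7
finger_force: 0.0
clock: 7.85
eef_pos: [516.7, -10.9, 63.9]
eef_rot: [-3.141, 0.001, 0.026]
wrist_force: [-0.3, 0.0, 0.8]
finger_gap: 0.7
finger_force: 0.0
clock: 8.25
eef_pos: [517.3, -11.5, 56.7]
eef_rot: [-3.141, -0.001, 0.025]
wrist_force: [1.5, 3.4, 3.4]
finger_gap: 0.5
finger_force: 1.8
clock: 8.55
eef_pos: [517.3, -11.5, 51.8]
eef_rot: [-3.141, -0.001, 0.025]
wrist_force: [-0.1, 3.8, 7.0]
finger_gap: 0.5
finger_force: 3.5
clock: 8.75
eef_pos: [517.3, -11.5, 52.0]
eef_rot: [-3.141, -0.001, 0.025]
wrist_force: [1.1, 3.4, 6.8]
finger_gap: 0.6
finger_force: 3.4
```

Stiffness comes out at about 1.05 N/mm left, 0.36 middle and 0.69 right, so the middle mount is softest. I'll lift clear and go above the middle tag.

```bash
echo '[[[0, 0, -5, 0, 0, 0], [0, 0, -12, 0, 0, 0], [0, 0, -25, 0, 0, 0], [0, 0, -40, 0, 0, 0], [0, 0, -70, 0, 0, 0]]]' | python3 nudge.py; echo '[[[-20, -35, 0, 0, 0, 0], [-40, -70, 0, 0, 0, 0], [-60, -104, 0, 0, 0, 0], [-60, -104, 0, 0, 0, 0], [-60, -104, 0, 0, 0, 0]]]' | python3 nudge.py
sed -i 's/st\[4\]<800/st[4]<200/' wr.py; python3 wr.py w2
```

```text
clock: 9.25
eef_pos: [515.8, -11.8, 121.3]
eef_rot: [-3.142, 0.003, 0.025]
wrist_force: [0.2, -0.4, 0.7]
finger_gap: 0.5
finger_force: 0.0
clock: 9.75
eef_pos: [454.4, 91.0, 122.2]
eef_rot: [3.141, -0.001, 0.026]
wrist_force: [0.5, -0.5, -0.4]
finger_gap: 0.5
finger_force: 0.0
[454.4  91.  122.2] [ 3.1414e+00 -7.0000e-04  2.6200e-02] 0.4966276308865167
pad (np.float64(318.0), np.float64(163.5)) [278, 123, 81, 81, 4762] [515.   94.3  62. ]
pad (np.float64(146.5), np.float64(164.3)) [106, 125, 81, 80, 4751] [512.7 196.9  62. ]
pad (np.float64(489.9), np.float64(164.3)) [450, 125, 81, 80, 4753] [518.1  -8.3  62. ]
tag (np.float64(164.3), np.float64(252.1)) [144, 241, 41, 23, 891] [452.4 197.   45. ]
tag (np.float64(318.4), np.float64(252.1)) [298, 241, 41, 23, 908] [455.3  92.7  45. ]
tag (np.float64(472.8), np.float64(252.6)) [453, 242, 41, 22, 856] [457.6 -11.6  45. ]
```

View pics/w2.png

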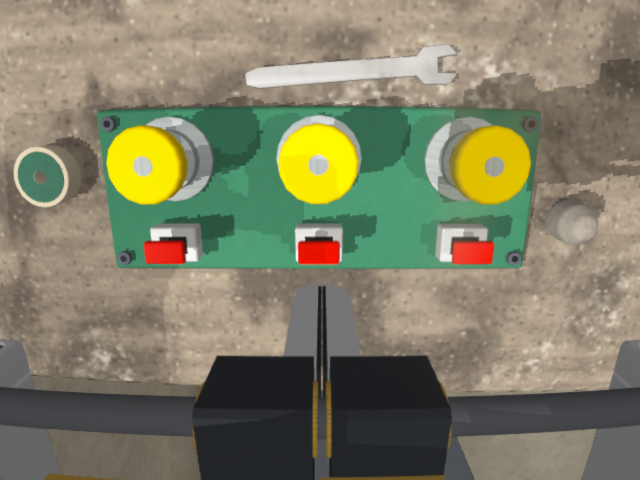

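All three tags are still up, and the middle one at (318,252) is directly ahead of the fingertips. I measure it at (455,92), and the TCP is at (454,91). Descending now.

```bash
echo '[[[0, -1, 30, 0, 0, 0], [0, -1, 55, 0, 0, 0], [0, -1, 74, 0, 0, 0], [0, -1, 74, 0, 0, 0], [0, -1, 74, 0, 0, 0]]]' | python3 nudge.py; echo '[[[0, 0, 4, 0, 0, 0], [0, 0, 8, 0, 0, 0], [0, 0, 8, 0, 0, 0]]]' | python3 nudge.py;echo '[[[0, 0, 4, 0, 0, 0], [0, 0, 7, 0, 0, 0], [0, 0, 7, 0, 0, 0]]]' | python3 nudge.py
```

```text
clock: 10.3
eef_pos: [454.9, 91.1, 47.9]
eef_rot: [3.141, 0.0, 0.024]
wrist_force: [-0.6, 0.6, 0.9]
finger_gap: 0.4
finger_force: 0.0
clock: 10.6
eef_pos: [454.8, 91.7, 39.7]
eef_rot: [-3.142, -0.001, 0.025]
wrist_force: [0.2, 0.2, 0.5]
finger_gap: 0.7
finger_force: 0.2
clock: 10.9
eef_pos: [454.4, 91.8, 32.1]
eef_rot: [-3.142, 0.0, 0.025]
wrist_force: [0.3, -0.4, 0.0]
finger_gap: 0.5
finger_force: 0.0
```

```bash
echo '[[[0, 0, 1, 0, 0, 0], [0, 0, 1, 0, 0, 0]]]' | python3 nudge.py; echo '[[[0, 0, 1, 0, 0, 0], [0, 0, 1, 0, 0, 0]]]' | python3 nudge.py
```

```text
clock: 11.1
eef_pos: [454.3, 91.8, 31.3]
eef_rot: [-3.142, 0.0, 0.025]
wrist_force: [1.3, -0.2, 0.4]
finger_gap: 0.5
finger_force: 0.2
clock: 11.3
eef_pos: [454.3, 91.9, 31.0]
eef_rot: [-3.142, 0.0, 0.025]
wrist_force: [-4.8, -0.7, 13.3]
finger_gap: 0.5
finger_force: 6.1
```

On the stop: 13 N at z = 31.0. One more small press, then I retreat and check.

```bash
echo '[[[0, 0, 0.5, 0, 0, 0], [0, 0, 0.5, 0, 0, 0]]]' | python3 nudge.py; echo '[[[0, 0, -8, 0, 0, 0], [0, 0, -30, 0, 0, 0], [0, 0, -65, 0, 0, 0], [0, 0, -100, 0, 0, 0], [0, 0, -100, 0, 0, 0]]]' | python3 nudge.py; echo '[[[-6, 0, 0, 0, 0, 0], [-12, 0, 0, 0, 0, 0], [-12, 0, 0, 0, 0, 0], [-12, 0, 0, 0, 0, 0]]]' | python3 nudge.py; python3 wr.py w3
```

```text
clock: 11.5
eef_pos: [454.2, 91.9, 30.8]
eef_rot: [-3.142, 0.0, 0.025]
wrist_force: [-8.1, -0.5, 18.3]
finger_gap: 0.5
finger_force: 9.3
clock: 12.0
eef_pos: [456.1, 92.1, 134.0]
eef_rot: [-3.141, -0.007, 0.025]
wrist_force: [-0.6, -0.5, 0.0]
finger_gap: 0.6
finger_force: 0.0
clock: 12.4
eef_pos: [441.9, 91.5, 129.3]
eef_rot: [3.141, 0.001, 0.025]
wrist_force: [-0.5, -0.2, -0.2]
finger_gap: 0.3
finger_force: 0.0
[441.9  91.5 129.3] [3.1415e+00 1.3000e-03 2.4900e-02] 0.29263841133245916
pad (np.float64(319.2), np.float64(141.5)) [280, 101, 79, 81, 4672] [514.9  94.3  62. ]
pad (np.float64(150.1), np.float64(143.1)) [110, 104, 81, 79, 4639] [512.4 197.1  62. ]
pad (np.float64(488.6), np.float64(142.9)) [449, 104, 80, 79, 4647] [517.7  -8.5  62. ]
tag (np.float64(319.7), np.float64(226.3)) [301, 216, 38, 21, 772] [458.6  92.7  45. ]
tag (np.float64(167.2), np.float64(231.6)) [147, 221, 41, 22, 850] [452.4 197.   45. ]
tag (np.float64(472.3), np.float64(231.6)) [453, 221, 40, 22, 834] [457.7 -11.7  45. ]
```

View pics/w3.png

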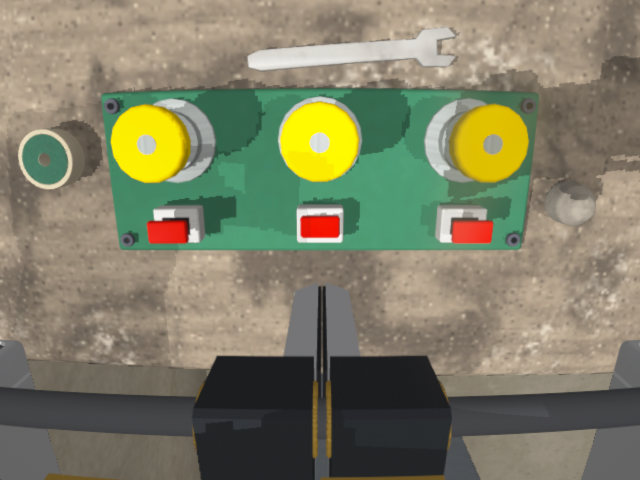

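The middle tag at (320,226) now sits down on its block. The left tag at (167,232) and right tag at (472,232) are still up, and the wheel, bob and spanner have not moved.

```bash
python3 -c "
from cell import manip, cam, read_state, sign_off;print(sign_off())"
```

```text
the job is handed in; nothing more can be done
None
```

Pressed left, middle and right in order (about 1.05, 0.36 and 0.69 N/mm); the middle mount is softest, so its tag was pushed fully down, the other two were left up, and the job is handed in.

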